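# Open the washer's control box and square its panel on the board

### The job

Push both turn buttons on the washer's control box a full quarter turn aside, either way, while the panel still sits in its frame. Then lift the panel out by its handle, set it down flat on the beech board, handle up, without dropping it, and slide it until one of its long edges touches both stop dowels. Leave it there with the buttons still aside, and leave the heat sink, jar, driver and iron rest where they are.

Things in the scene. Friction and masses are not known exactly. Their poses are not given: they have to be found in the camera images.
- housing: Washer control box, a fixed grey plastic box on its back, 180 (its x) x 250 (y) x 60 mm high. Origin: centre of its underside; z up. In its top is a 114 x 154 mm opening with a ledge 8 mm below the rim, on which the panel lies flush with the rim, 60 mm above the origin. A black turn button sits on each short-end rim (+y and -y).
- panel: Loose aluminium panel, 110 (its x) x 150 (y) x 8 mm, about 0.35 kg, 2 mm play in the frame. Origin: centre of its underside, 52 mm above the table while seated; z up. Handle in the middle: black bar 14 mm wide (x), 72 mm long (y), 28 to 40 mm above the origin, legs at y = +-30 mm, 20 mm free below. Long edges at x = +-55 mm. Cannot be lifted until both buttons are about 1.35 rad aside.
- turn_l (a joint): Angle of the turn button at the box's +y end, rad. 0: its arm points at the panel's middle (locked); positive is counter-clockwise seen from above; +-1.57 lies along the rim, aside; stops at +-1.9. Turns either way with light friction (1.5 N at the arm's end) and stays where it is left. Starts within 0.35 of 0.
- turn_r (a joint): The same for the turn button at the box's -y end (0: its arm points at the panel's middle; positive counter-clockwise from above; aside at +-1.57; stops at +-1.9).
- turn_l_pivot (a point): Pivot of turn button l, at the height of the rim's top (60 mm), on the box's y axis 93 mm from its centre. The button is a black bar 16 mm wide reaching 50 mm from the pivot, 2 to 12 mm above the rim, with an upright thumb fin 8 mm thick on it, from 15 to 47 mm from the pivot, up to 32 mm above the rim.
- turn_r_pivot (a point): Pivot of turn button r (same shape), at the other end of the box.
- turn_l_tip (a point): End of the arm of button l, 50 mm from its pivot and 12 mm above the rim.
- turn_r_tip (a point): End of the arm of button r, 50 mm from its pivot and 12 mm above the rim.
- board: Fixed square beech cutting board, 280 x 280 x 20 mm. Origin: centre of its underside; its top is 20 mm above. Two wooden stop dowels, 12 mm diameter, 25 mm tall, stand on it at x = +85 mm, y = +50 and -50 mm in its frame. Heat sink and jar stand along its -x side (x below -80 mm), the driver lies beyond the dowels (x above 100 mm); between them it is free.
- stop_l (a point): Point at the foot of the dowel at y = +50 mm, on the board's top, on the dowel's face towards the board's middle (x = +79 mm in the board's frame): the panel's edge must touch here.
- stop_r (a point): The same point of the dowel at y = -50 mm.
- heat_sink: Bystander: loose finned aluminium heat sink, 50 x 70 x 32 mm, on the board. Origin: centre of its underside.
- jar: Bystander: loose small glass jar with twist cap, 48 mm diameter, 60 mm tall, on the board. Origin: centre of its underside.
- driver: Bystander: loose hex driver with orange handle, 175 mm long along its x, 22 mm thick, lying on the board beyond the dowels. Origin: under the middle of its length.
- iron_rest: Bystander: black ceramic iron rest, 88 mm diameter, 52 mm tall, on the table beyond the work. Origin: centre of its underside.
Mind the look-alikes: they are no part of the job. What is shaped like the panel but orange or purple is not meant.

How it is judged:
On the way, in this order (a step that is already met when the one before it is completed fails the run):
1. both turn buttons are turned aside while the panel still sits in its frame ((value of joint turn_l above 1.25 rad or value of joint turn_l below -1.25 rad) and (value of joint turn_r above 1.25 rad or value of joint turn_r below -1.25 rad) and z of panel in the frame of housing below 0.06 m), for 0.1 s.
2. the panel is lifted clear of the frame (z of panel in the frame of housing above 0.075 m), for 0.1 s.
3. the panel lies flat on the board (angle between panel's own z axis and vertical below 0.05 rad and z of panel in the frame of board between 0.015 and 0.024 m and horizontal distance between panel and board below 0.1 m), for 0.1 s.
At the end, for the whole second after the job is handed in: The panel lies at rest, released, flat on the board (within 4 mm and 0.05 rad), handle up, one long edge within 3.5 mm of the faces of both dowels, both dowels within that edge's length; both turn buttons are still more than 1.25 rad aside (all of step 3 and ((x of stop_l in the frame of panel between 0.05 and 0.0585 m and y of stop_l in the frame of panel between -0.074 and 0.074 m and x of stop_r in the frame of panel between 0.05 and 0.0585 m and y of stop_r in the frame of panel between -0.074 and 0.074 m) or (x of stop_l in the frame of panel between -0.0585 and -0.05 m and y of stop_l in the frame of panel between -0.074 and 0.074 m and x of stop_r in the frame of panel between -0.0585 and -0.05 m and y of stop_r in the frame of panel between -0.074 and 0.074 m)) and (value of joint turn_l above 1.25 rad or value of joint turn_l below -1.25 rad) and (value of joint turn_r above 1.25 rad or value of joint turn_r below -1.25 rad) and linear speed of panel below 0.01 m/s); the robot touches nothing.
It fails at once if the heat sink is shoved more than 20 mm (distance of heat_sink from where it was at the start of the episode above 0.02 m).
It fails at once if the jar is shoved more than 20 mm (distance of jar from where it was at the start of the episode above 0.02 m).
It fails at once if the driver is shoved more than 20 mm (distance of driver from where it was at the start of the episode above 0.02 m).
It fails at once if the iron rest is shoved more than 20 mm (distance of iron_rest from where it was at the start of the episode above 0.02 m).
It fails at once if the panel is dropped: it falls free of the fingers faster than 0.5 m/s (a drop of about 13 mm) (linear speed of panel above 0.5 m/s and contact force between the fingers and panel below 0.05 N).
It also fails if it takes over 58 s, if anything falls off the work surface, if the arm or the gripper's body presses on something with over 40 N, if the wrist force passes 120 N, or if a joint passes its speed limit or range.

### The arm

A 7-joint arm with a two-finger parallel gripper is mounted at the origin on the work surface. World frame = base frame: x ahead of the robot, y to its left, z up, the work surface at z = 0. Lengths are in m, angles in rad, forces in N, time in s.
With the tool pointing down it reaches from about 0.35 to 0.9 m from the base axis. Payload 8.1 kg.
Tool frame: the origin (TCP) lies on the centre line of the jaws, within the pads' length; the fingertips stand 17 mm ahead of it and the grasp point (between the pads) lies 2 mm behind it; z points along the fingers, y is the direction in which the jaws open and shut (so a half turn about z gives the same grasp; the last joint's range is limited). The gripper opens to 92 mm and grips with 3 to 60 N. Pads are 19 mm wide; open, the fingers measure 130 mm over their backs; the gripper's body (75 mm by 190 mm) begins 47 mm behind the grasp point.
Start: joints at [1.077, 0.434, 0.025, 1.573, -0.012, 1.134, -0.075], TCP at [0.238, -0.578, 0.244] pointing down, gripper open.
Joint ranges: [-2.62, 2.62], [-0.44, 2.09], [-1.27, 1.32], [0.08, 2.57], [-1.32, 4.46], [0.12, 2], [-2.74, 2.74]. Speed limits (rad/s): [2.22, 2.22, 3.01, 3.01, 3.14, 3.14, 3.14].

### API

Orientations are given as a rotation vector (axis times angle).
In Python, from cell import arm gives the robot as it stands.
- The arm moves only by the shell command python3 -m creep 'ROWS' [FORCE]. ROWS is JSON, a list that holds one entry, the list of rows, each a list of 7 numbers: the shift along the world's x, y, z in cm, then the turn, a rotation vector about the world's x, y, z in degrees, then the opening, from -1 (shut) to 1 (fully open), so that 0 is half open. In form: [[[tx, ty, tz, ax, ay, az, jaw], ...]]. A call has 1 to 5 rows; each row is the pose to reach, as a shift and turn from the pose commanded when the call began; what a row does not reach only later rows make up. A row lasts 1/10 s, in which the tool goes at most 50 mm and 8.59 degrees, less where a joint would pass 70% of its speed; a pose out of reach is approached as far as the arm can. A call with a gripper value outside its range is refused whole. The fingers move at their own pace and stop on an object; FORCE is the grip in N (left out, the last holds). Time passes only in rows, so rows that repeat a pose let the fingers close. It gives the time, the measured TCP pose, the force and the opening at its end, in the units of the state.
- arm.observe(): the state, without advancing time (a new reading comes with each control period).
- arm.get_image(name): name is "scene" or "side" or "wrist"; returns the picture (384x512x3 uint8, red, green, blue); there is no depth.
- arm.camera_model(name): a dict with "vfov" (degrees; the focal length in pixels is half the picture's height over the tangent of half this angle, whatever the lens; pixels are square), "cx", "cy" (the principal point, pixels), "k1" (the pictures are not rectified: a ray, as slopes to the right and down, at radius r is drawn at 1 + k1 r^2 times it, then the intrinsics apply), "cam_to_world" (4x4, takes a point from camera to world coordinates); the wrist camera has in their place "T_tool_cam" (4x4, takes a point from camera to tool coordinates, whose origin is the TCP and whose axes are the flange's). Camera axes: x right, y down, z forward; pixel columns grow to the right and rows downward; lengths in m; the calibration is good to about 2 mm. A picture is of the moment at which its call begins: read the wrist's pose just before it. camera_model takes no time and is no camera call.
- arm.sign_off(): hands the job in, once; it reports no verdict.
The state is a dict: "clock": time; "joints": joint angles; "dq": joint speeds; "joint_efforts": joint torques, N m; "position": TCP position; "ee_rot": TCP orientation; "force": force on the tool from outside, world axes, zero at the start; "ft_torque": the same for the moment, N m; "width": opening from 0.0 (shut) to 1.0 (fully open).
Only numpy, scipy, OpenCV 4.12 (cv2) and the standard library are available. Lean on these libraries where they do the work, as an engineer would, in place of code of your own. Each camera call takes 0.05 s, during which the arm holds its last target.

## Working session

There is one attempt and no reset: what is moved stays moved. The work goes in short steps, Python scripts to look and compute and a shell command to move; the robot and the scene stay as the last step left them, time stands still between calls to the robot, and variables do not carry over. Pictures are saved under pics/ and viewed, and the job is handed in when it is done.

```bash
mkdir -p pics; ls
python3 - <<'E'
from cell import arm
import cv2,numpy as np
for n in ["scene","side","wrist"]:
    s=arm.observe()
    im=arm.get_image(n); cv2.imwrite(f"pics/{n}0.png",im[:,:,::-1])
    m=arm.camera_model(n); print(n,{k:(np.round(v,4).tolist()) for k,v in m.items()})
print(s)
E
```

```text
pics
scene {'vfov': 43.1007, 'cx': 260.8957, 'cy': 184.3134, 'k1': -0.0168, 'cam_to_world': [[-0.3711, 0.5102, -0.7759, 1.5166], [0.9286, 0.2057, -0.3089, 0.33], [0.002, -0.8351, -0.5501, 0.7546], [0.0, 0.0, 0.0, 1.0]]}
side {'vfov': 46.7954, 'cx': 253.1436, 'cy': 187.3287, 'k1': 0.0586, 'cam_to_world': [[-0.99, -0.1047, 0.0946, 0.4339], [-0.141, 0.7621, -0.6319, 0.6549], [-0.0059, -0.6389, -0.7692, 0.952], [0.0, 0.0, 0.0, 1.0]]}
wrist {'vfov': 67.4325, 'cx': 247.7184, 'cy': 190.195, 'k1': -0.0132, 'T_tool_cam': [[-0.0007, -0.9685, -0.2492, 0.0667], [1.0, -0.0007, 0.0, -0.0012], [-0.0002, -0.2492, 0.9685, -0.1411], [0.0, 0.0, 0.0, 1.0]]}
{'clock': 0.1, 'joints': array([ 1.07743277,  0.43511534,  0.02498845,  1.57398457, -0.01157543,
        1.13400664, -0.0751169 ]), 'dq': array([-0.00077775, -0.00161445,  0.00194509, -0.00332965,  0.00080651,
        0.00213811, -0.00075382]), 'joint_efforts': array([ 3.86295113e-03, -6.69118237e+01,  9.87735763e-01, -3.15141213e+01,
       -6.06954703e-02,  3.75535735e-02, -4.44106405e-06]), 'position': array([ 0.23783576, -0.57751897,  0.24305553]), 'ee_rot': array([-3.08056606e+00, -6.09521356e-01,  6.50060917e-04]), 'force': array([-0.02560953, -0.43964534, -0.11808565]), 'ft_torque': array([ 0.0132221,  0.0423256, -0.0288272]), 'width': 1.002205723649799}
```

View pics/scene0.png

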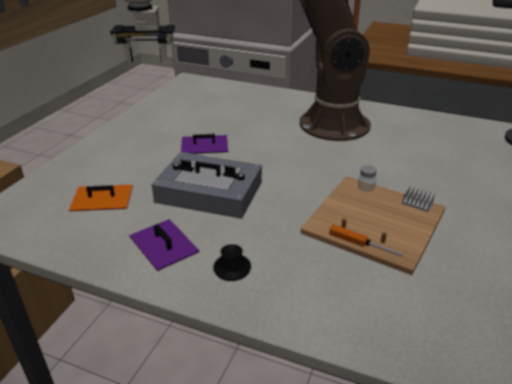

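View pics/side0.png

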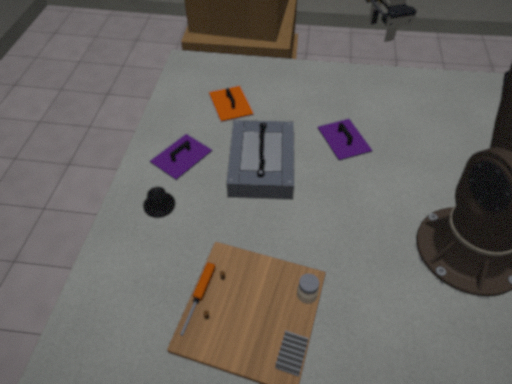

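View pics/wrist0.png

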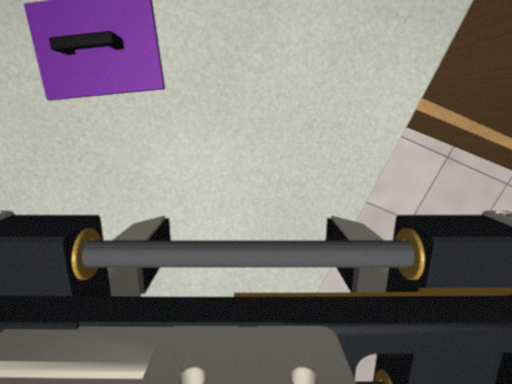

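```bash
cat > h.py <<'E'
import numpy as np, cv2
from cell import arm
from scipy.spatial.transform import Rotation as R
def ray(m,u,v,T):
    f=192/np.tan(np.radians(m['vfov'])/2)
    d=np.array([(u-m['cx'])/f,(v-m['cy'])/f]); s=d.copy()
    for _ in range(20): s=d/(1+m['k1']*(s@s))
    T=np.array(T); return T[:3,3],T[:3,:3]@np.array([s[0],s[1],1])
def onz(m,u,v,z,T=None):
    o,d=ray(m,u,v,m['cam_to_world'] if T is None else T); return o+d*(z-o[2])/d[2]
def proj(m,p,T=None):
    T=np.array(m['cam_to_world'] if T is None else T); c=T[:3,:3].T@(np.array(p)-T[:3,3])
    f=192/np.tan(np.radians(m['vfov'])/2); s=c[:2]/c[2]; s=s*(1+m['k1']*(s@s)); return s[0]*f+m['cx'],s[1]*f+m['cy']
def wristT(s):
    T=np.eye(4);T[:3,:3]=R.from_rotvec(s['ee_rot']).as_matrix();T[:3,3]=s['position']
    return T@np.array(arm.camera_model('wrist')['T_tool_cam'])
def crop(src,dst,x0,y0,x1,y1,k):
    im=cv2.imread(src)[y0:y1,x0:x1]; cv2.imwrite(dst,cv2.resize(im,None,fx=k,fy=k,interpolation=cv2.INTER_CUBIC))
E
python3 - <<'E'
from h import *
crop("pics/side0.png","pics/c1.png",215,105,315,205,6)
crop("pics/side0.png","pics/c2.png",160,235,340,384,4)
crop("pics/scene0.png","pics/c3.png",145,145,270,220,6)
E
```

```text
(no output)
```

View pics/c1.png

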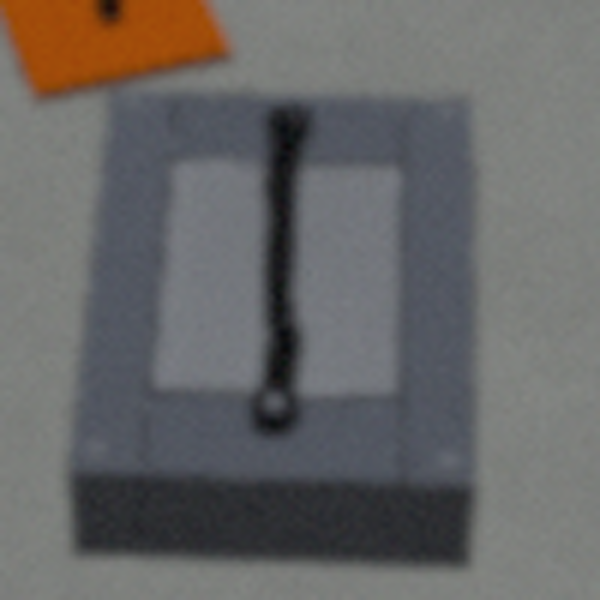

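View pics/c2.png

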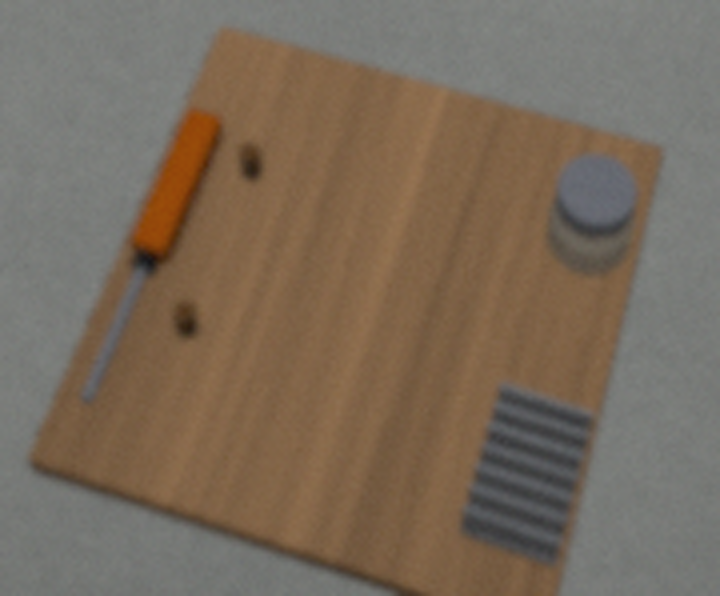

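View pics/c3.png

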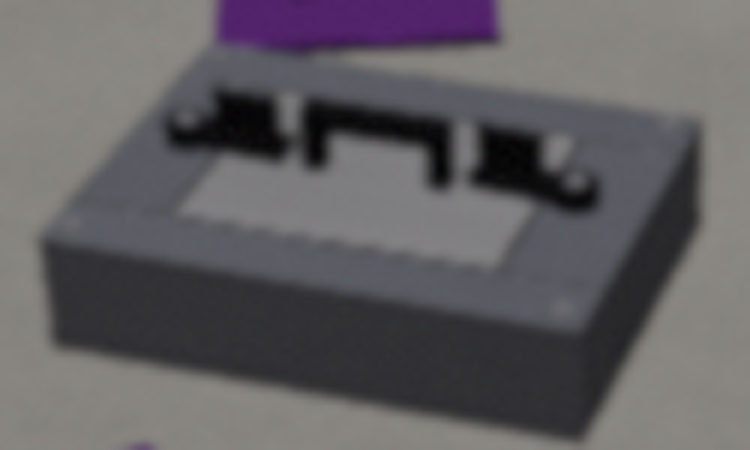

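The only aluminium panel is the one seated in the grey box, at side (263,152) and scene (206,175). The orange panel at (230,103) and the purple ones at (181,156) and (345,139) in the side view are look-alikes. The enlarged crops confirm it: the silver panel carries the black handle, with a turn button at each end pointing at its middle.

Run:
```python
from h import *
m=arm.camera_model('side'); ms=arm.camera_model('scene')
H=np.array([onz(m,u,v,.06) for u,v in [(233.3,120.3),(293.3,121.3),(293.5,185.3),(227.2,184.2)]])
print("side housing\n",H.round(4),H.mean(0), [np.linalg.norm(H[i]-H[i-1]).round(3) for i in range(4)])
H2=np.array([onz(ms,145+u/6,145+v/6,.06) for u,v in [(215,47),(703,120),(580,332),(42,238)]])
print("scene housing\n",H2.round(4),H2.mean(0),[np.linalg.norm(H2[i]-H2[i-1]).round(3) for i in range(4)])
print("handle/pivots side(z~.06-.07)",[onz(m,215+u/6,105+v/6,.072).round(4) for u,v in [(288,122),(272,405)]])
print("pivots scene",[onz(ms,145+u/6,145+v/6,.072).round(4) for u,v in [(187,118),(575,185)]])
B=np.array([onz(m,u,v,.02) for u,v in [(215.5,242),(325.5,272),(168,350)]])
print("board",B.round(4),np.linalg.norm(B[0]-B[1]),np.linalg.norm(B[0]-B[2]),(B[1]+B[2])/2)
print("dowel feet",[onz(m,160+u/4,235+v/4,z).round(4) for u,v,z in [(253,178,.02),(187,334,.02),(249,147,.045),(184,306,.045)]])
```

```text
side housing
 [[ 0.6389 -0.3272  0.06  ]
 [ 0.4613 -0.3468  0.06  ]
 [ 0.4398 -0.0991  0.06  ]
 [ 0.6127 -0.0792  0.06  ]] [ 0.53815852 -0.21307766  0.06      ] [np.float64(0.249), np.float64(0.179), np.float64(0.249), np.float64(0.174)]
scene housing
 [[ 0.4702 -0.335   0.06  ]
 [ 0.4456 -0.0927  0.06  ]
 [ 0.6216 -0.0774  0.06  ]
 [ 0.6442 -0.3214  0.06  ]] [ 0.5453969  -0.20662145  0.06      ] [np.float64(0.175), np.float64(0.244), np.float64(0.177), np.float64(0.245)]
handle/pivots side(z~.06-.07) [array([ 0.5468, -0.3043,  0.072 ]), array([ 0.5304, -0.1212,  0.072 ])]
pivots scene [array([ 0.5499, -0.3029,  0.072 ]), array([ 0.5361, -0.117 ,  0.072 ])]
board [[0.616  0.0761 0.02  ]
 [0.3438 0.1219 0.02  ]
 [0.6619 0.3488 0.02  ]] 0.27599106686318975 0.2764824564133642 [0.50288851 0.23533136 0.02      ]
dowel feet [array([0.5781, 0.1744, 0.02  ]), array([0.5964, 0.2717, 0.02  ]), array([0.5801, 0.1683, 0.045 ]), array([0.5969, 0.2669, 0.045 ])]
```

Run:
```python
from h import *
crop("pics/scene0.png","pics/c4.png",295,155,455,270,4.9)
```

```text
(no output)
```

View pics/c4.png

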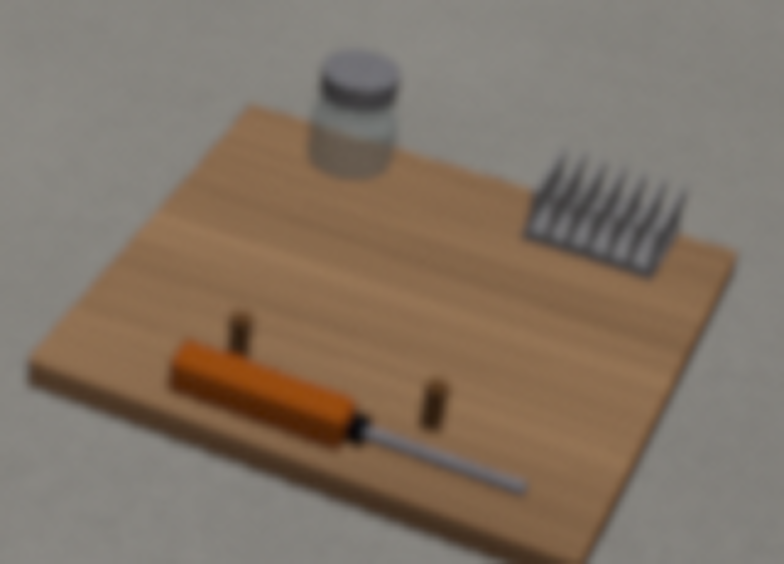

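```bash
python3 -m creep '[[[31.2,27.8,7.7,0,0,72.8,-1],[31.2,27.8,7.7,0,0,72.8,-1],[31.2,27.8,7.7,0,0,72.8,-1],[31.2,27.8,7.7,0,0,72.8,-1],[31.2,27.8,7.7,0,0,72.8,-1]]]' 30; python3 -c "
from h import *
s=arm.observe();print(s['clock'],s['position'],R.from_rotvec(s['ee_rot']).as_matrix()[:,1],s['joints'])"
```

```text
clock: 0.65
position: [0.4227, -0.4128, 0.2893]
ee_rot: [-2.639, -1.704, 0.0]
force: [0.4, -0.8, 0.3]
width: 0.612
0.65 [ 0.42270329 -0.41276618  0.28934766] [ 9.11409100e-01 -4.11501447e-01 -1.09173656e-04] [ 0.83414169  0.35913177 -0.20920241  1.57859966  0.07812173  1.21215307
  0.1863572 ]
```

```bash
python3 -m creep '[[[12.7,11.3,3,0,0,29.5,-1],[12.7,11.3,3,0,0,29.5,-1],[12.7,11.3,3,0,0,29.5,-1],[12.7,11.3,3,0,0,29.5,-1],[12.7,11.3,3,0,0,29.5,-1]]]'; python3 -c "
from h import *
s=arm.observe();print(s['clock'],s['position'],R.from_rotvec(s['ee_rot']).as_matrix()[:,1],s['joints'])
im=arm.get_image('wrist');cv2.imwrite('pics/w1.png',im[:,:,::-1])
np.save('w1.npy',wristT(s))"
```

```text
clock: 1.15
position: [0.5515, -0.2974, 0.3192]
ee_rot: [-2.116, -2.322, -0.004]
force: [-0.2, -0.2, 0.1]
width: 0.177
1.15 [ 0.55148873 -0.29739112  0.31920245] [0.99571442 0.09246407 0.00178635] [ 0.64926926  0.41879798 -0.3569009   1.43005298  0.14484227  1.31802749
  0.37721946]
```

View pics/w1.png

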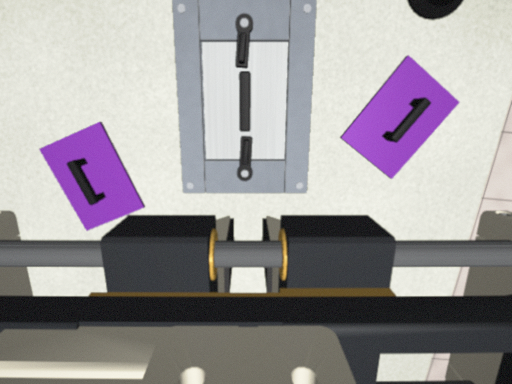

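The wrist view shows the silver panel (corners near (202,41), (289,39), (285,161), (205,160)) with both buttons in line with it. The pivots are at (244,22) and (245,174).

Run:
```python
from h import *
crop("pics/w1.png","pics/c5.png",170,0,320,200,4)
m=arm.camera_model('wrist');T=np.load('w1.npy')
P=np.array([onz(m,u,v,.06,T) for u,v in [(202,41),(289,39),(285,161),(205,160)]]);print(P.round(4),P.mean(0))
Q=np.array([onz(m,u,v,.073,T) for u,v in [(244,22),(245,174)]]);print(Q.round(4),Q.mean(0),np.linalg.norm(Q[0]-Q[1]))
print([onz(m,u,v,.06,T).round(4) for u,v in [(182,192),(307,192)]])
print('handle ends',[onz(m,u,v,.092,T).round(4) for u,v in [(245,73),(245,130)]])
```

```text
[[ 0.4789 -0.1422  0.06  ]
 [ 0.5888 -0.1297  0.06  ]
 [ 0.6029 -0.2852  0.06  ]
 [ 0.4913 -0.294   0.06  ]] [ 0.54047234 -0.21276322  0.06      ]
[[ 0.5306 -0.1192  0.073 ]
 [ 0.5486 -0.3062  0.073 ]] [ 0.53963082 -0.21272572  0.073     ] 0.187823943494846
[array([ 0.4609, -0.3433,  0.06  ]), array([ 0.64  , -0.3269,  0.06  ])]
handle ends [array([ 0.5374, -0.1797,  0.092 ]), array([ 0.5434, -0.2465,  0.092 ])]
```

View pics/c5.png

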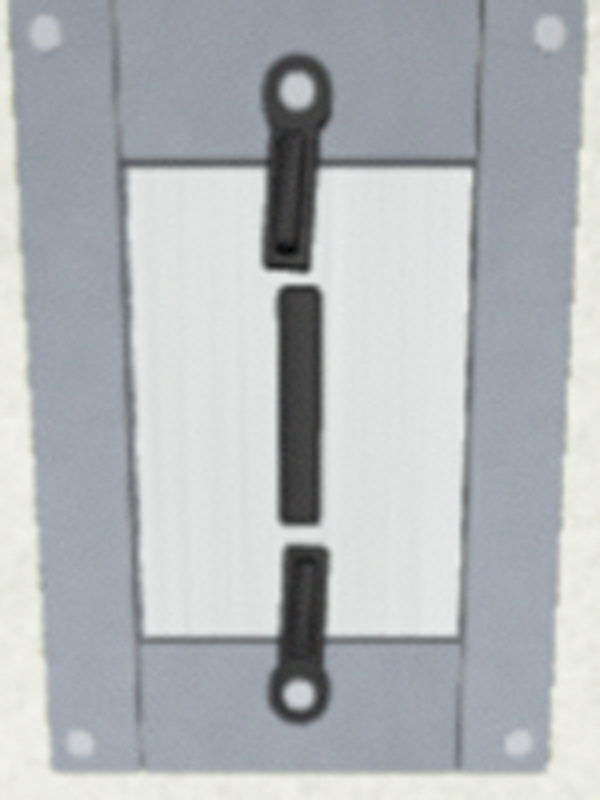

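```bash
python3 -m creep '[[[-4.1,2,-10,0,0,0,-1],[-4.1,2,-14,0,0,0,-1],[-4.1,2,-18,0,0,0,-1],[-4.1,2,-22.4,0,0,0,-1],[-4.1,2,-22.4,0,0,0,-1]]]';  python3 -c "
from h import *
s=arm.observe();print(R.from_rotvec(s['ee_rot']).as_matrix().round(3))
im=arm.get_image('wrist');cv2.imwrite('pics/w2.png',im[:,:,::-1])"
```

```text
clock: 1.7
position: [0.5035, -0.2828, 0.0914]
ee_rot: [-2.128, -2.306, 0.005]
force: [0.5, -0.3, -0.2]
width: 0.0
[[-0.08   0.997 -0.005]
 [ 0.997  0.08   0.001]
 [ 0.001 -0.005 -1.   ]]
```

View pics/w2.png

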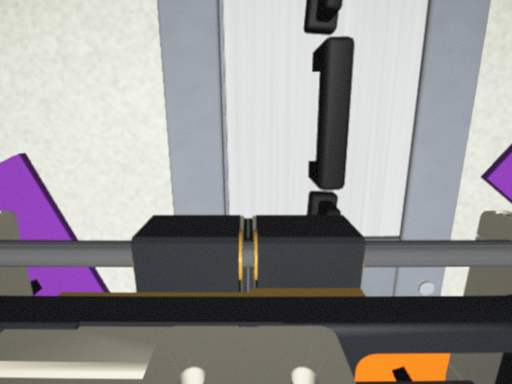

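```bash
python3 -m creep '[[[0,0,0.3,0,0,0,-1],[0.6,0.1,0.3,0,0,0,-1],[1.2,0.2,0.3,0,0,0,-1],[1.9,0.2,0.3,0,0,0,-1],[2.6,0.25,0.3,0,0,0,-1]]]'
```

```text
clock: 2.25
position: [0.5344, -0.2791, 0.0992]
ee_rot: [2.125, 2.313, -0.0]
force: [-4.1, 0.7, 5.7]
width: 0.003
```

```bash
python3 -m creep '[[[0.7,-0.07,-0.3,0,0,0,-1],[1.4,-0.14,-0.3,0,0,0,-1],[2.0,-0.2,-0.3,0,0,0,-1],[2.8,-0.5,-0.3,0,0,0,-1],[3.6,-0.9,-0.3,0,0,0,-1]]]'; python3 -m creep '[[[0.3,-0.3,0,0,0,0,-1],[0.6,-0.6,0,0,0,0,-1],[0.6,-0.8,0,0,0,0,-1],[0.6,-0.8,0,0,0,0,-1]]]'; python3 -c "
from h import *
im=arm.get_image('side');cv2.imwrite('pics/s2.png',im[:,:,::-1]);crop('pics/s2.png','pics/c6.png',205,90,325,205,5)"
```

```text
clock: 2.75
position: [0.5704, -0.2876, 0.095]
ee_rot: [-2.124, -2.314, -0.001]
force: [-1.7, 1.3, 0.3]
width: 0.007
clock: 3.15
position: [0.5757, -0.2946, 0.0948]
ee_rot: [-2.124, -2.313, -0.002]
force: [-1.5, 5.7, -0.3]
width: 0.004
```

View pics/c6.png

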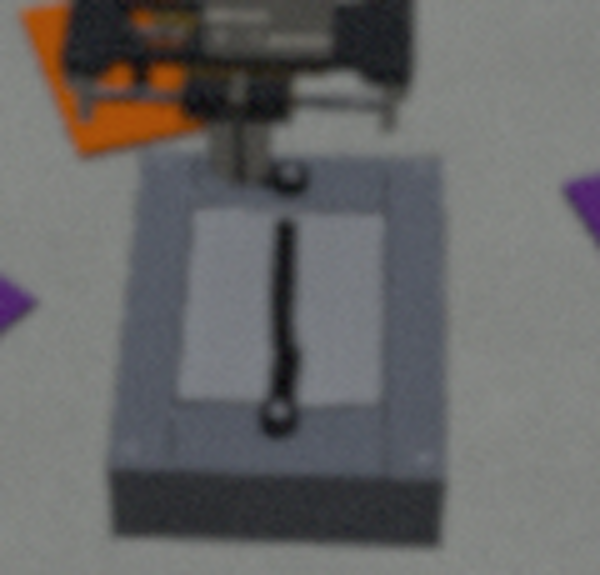

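```bash
python3 -m creep '[[[0,0.3,2,0,0,0,-1],[0,0.5,5,0,0,0,-1],[-0.2,5,5,0,0,0,-1],[-0.5,10,5,0,0,0,-1],[-0.6,14.7,5,0,0,0,-1]]]'; python3 -c "
from h import *
s=arm.observe()
im=arm.get_image('wrist');cv2.imwrite('pics/w3.png',im[:,:,::-1])
im=arm.get_image('side');cv2.imwrite('pics/s3.png',im[:,:,::-1]);crop('pics/s3.png','pics/c7.png',205,90,325,205,5)"
```

```text
clock: 3.7
position: [0.5701, -0.1482, 0.1458]
ee_rot: [2.125, 2.31, 0.002]
force: [0.3, 1.5, 1.1]
width: 0.003
```

View pics/c7.png

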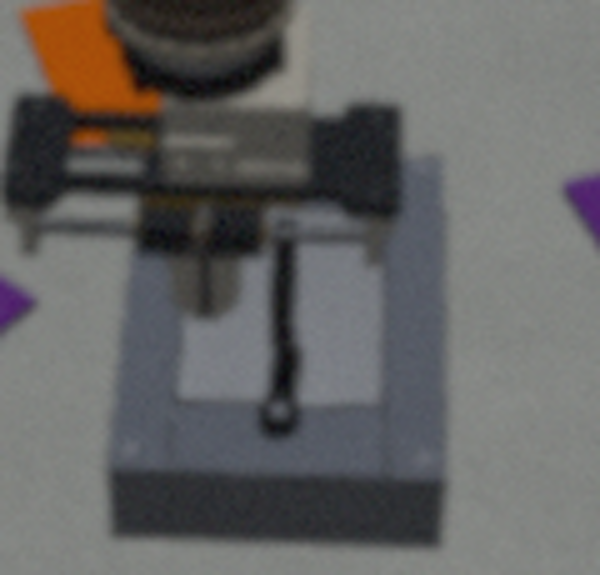

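```bash
python3 -m creep '[[[0,0,-3,0,0,0,-1],[0,0,-5,0,0,0,-1],[-0.6,-0.05,-5,0,0,0,-1],[-1.2,-0.1,-5,0,0,0,-1],[-1.8,-0.15,-5,0,0,0,-1]]]'; python3 -m creep '[[[-0.8,-0.1,0,0,0,0,-1],[-1.5,0,0,0,0,0,-1],[-2.1,0.05,0,0,0,0,-1],[-2.8,0.1,0,0,0,0,-1],[-3.5,0.4,0,0,0,0,-1]]]';python3 -m creep '[[[-0.8,0.3,0,0,0,0,-1],[-1.1,0.7,0,0,0,0,-1],[-1.4,1.1,0,0,0,0,-1],[-1.5,1.3,0,0,0,0,-1],[-1.5,1.3,0,0,0,0,-1]]]'
```

```text
clock: 4.3
position: [0.5519, -0.151, 0.0963]
ee_rot: [2.125, 2.312, 0.002]
force: [2.0, 0.7, 0.7]
width: 0.007
clock: 4.8
position: [0.5156, -0.1469, 0.095]
ee_rot: [-2.126, -2.313, 0.001]
force: [1.9, -1.3, -0.5]
width: 0.001
clock: 5.3
position: [0.5016, -0.1331, 0.095]
ee_rot: [2.125, 2.314, -0.0]
force: [0.4, -1.8, -0.9]
width: 0.004
```

```bash
python3 -m creep '[[[0,-0.4,2,0,0,0,-1],[0,-0.8,6,0,0,0,-1],[1,-5,10,0,0,0,-1],[3,-8,14,0,0,0,0],[5,-12,18,0,0,0,0]]]'; python3 -m creep '[[[0,-4.4,4.5,0,0,0,0],[0,-4.4,4.5,0,0,0,0],[0,-4.4,4.5,0,0,0,0]]]'; python3 -c "
from h import *
s=arm.observe();np.save('w4.npy',wristT(s));print(s['position'])
im=arm.get_image('wrist');cv2.imwrite('pics/w4.png',im[:,:,::-1])"
```

```text
clock: 5.8
position: [0.5442, -0.2387, 0.2617]
ee_rot: [-2.123, -2.315, -0.001]
force: [1.8, 0.5, 0.6]
width: 0.13
clock: 6.1
position: [0.5442, -0.2842, 0.3057]
ee_rot: [2.127, 2.31, 0.001]
force: [0.0, 0.5, -1.1]
width: 0.388
[ 0.54419914 -0.28420836  0.3056619 ]
```

View pics/w4.png

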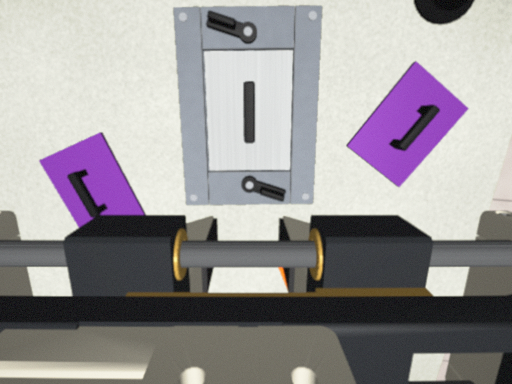

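Run:
```python
from h import *
m=arm.camera_model('wrist');T=np.load('w4.npy')
im=cv2.imread('pics/w4.png');g=im[60:200,215:285].max(2)
mk=((g<90)*255).astype(np.uint8)
n,l,st,c=cv2.connectedComponentsWithStats(mk)
for i in range(1,n):
  if st[i][4]>200:
    pts=np.argwhere(l==i)[:,::-1].astype(np.float32); r=cv2.minAreaRect(pts); print(st[i],r)
    cc=c[i]+[215,60]; print(cc,onz(m,*cc,.092,T).round(4))
P=np.array([onz(m,u,v,.06,T) for u,v in [(205,50),(293,49),(290.5,171),(208.5,171)]]);print(P.round(4),P.mean(0))
e=(P[0]+P[1]-P[2]-P[3])/2;print(np.degrees(np.arctan2(-e[0],e[1])))
h=[onz(m,u,v,.092,T) for u,v in [(249.5,82),(248.5,143)]];print(h)
s=arm.observe();y=R.from_rotvec(s['ee_rot']).as_matrix()[:,1];print(s['position'],np.degrees(np.arctan2(y[1],y[0])))
```

```text
[ 29  22  10  60 575] ((33.5, 51.5), (59.0, 9.0), 90.0)
[248.68       110.89043478] [ 0.5392 -0.2106  0.092 ]
[ 27 116  43  24 479] ((48.197296142578125, 127.31041717529297), (44.20518493652344, 15.774761199951172), 14.534457206726074)
[264.15240084 188.47599165] [ 0.5667 -0.3038  0.092 ]
[[ 0.4795 -0.1419  0.06  ]
 [ 0.5879 -0.1318  0.06  ]
 [ 0.6028 -0.2843  0.06  ]
 [ 0.4912 -0.2934  0.06  ]] [ 0.54034765 -0.21284245  0.06      ]
4.993223112453763
[array([ 0.53753066, -0.17814248,  0.092     ]), array([ 0.54214152, -0.24834329,  0.092     ])]
[ 0.54387154 -0.28209937  0.30420754] 4.838155283885952
```

```bash
python3 -m creep '[[[-0.4,5,-3,0,0,0.3,0],[-0.4,7,-7,0,0,0.3,0],[-0.4,7,-12,0,0,0.3,0],[-0.4,7,-17,0,0,0.3,0],[-0.4,7,-17,0,0,0.3,0]]]';python3 -m creep '[[[0,0,0,0,0,0,0],[0,0,0,0,0,0,0]]]'; python3 -c "
from h import *
im=arm.get_image('wrist');cv2.imwrite('pics/w5.png',im[:,:,::-1])
im=arm.get_image('side');cv2.imwrite('pics/s5.png',im[:,:,::-1]);crop('pics/s5.png','pics/c8.png',205,90,325,205,5)
print(arm.observe()['position'])"
```

```text
clock: 6.65
position: [0.5346, -0.2089, 0.1278]
ee_rot: [-2.106, -2.313, 0.008]
force: [-1.2, 0.2, 0.1]
width: 0.502
clock: 6.85
position: [0.5414, -0.2122, 0.1369]
ee_rot: [2.117, 2.318, 0.002]
force: [-0.4, -0.5, 0.7]
width: 0.5
[ 0.54160158 -0.21288588  0.13730121]
```

View pics/c8.png

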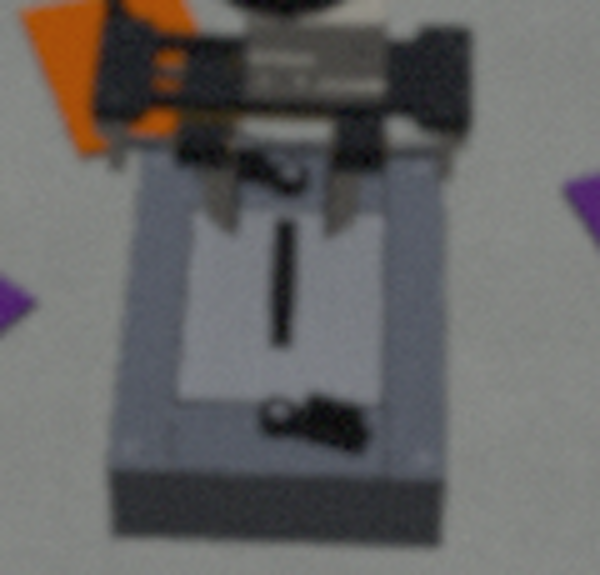

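```bash
python3 -m creep '[[[-0.1,0,-2,0,0,0,0],[-0.1,0,-4,0,0,0,0],[-0.1,0,-5.3,0,0,0,0],[-0.1,0,-5.3,0,0,0,0],[-0.1,0,-5.3,0,0,0,0]]]' 30;python3 -m creep '[[[0,0,0,0,0,0,-1],[0,0,0,0,0,0,-1],[0,0,0,0,0,0,-1],[0,0,0,0,0,0,-1],[0,0,0,0,0,0,-1]]]' 30
```

```text
clock: 7.45
position: [0.5396, -0.2129, 0.0827]
ee_rot: [2.119, 2.318, 0.001]
force: [0.1, -0.3, 0.7]
width: 0.497
clock: 7.95
position: [0.5394, -0.2128, 0.0821]
ee_rot: [2.119, 2.319, 0.0]
force: [1.5, 0.8, 1.2]
width: 0.148
```

```bash
python3 -m creep '[[[0,0,0,0,0,0,-1],[0,0,0.5,0,0,0,-1],[0,0,1,0,0,0,-1],[0,0,2,0,0,0,-1],[0,0,3,0,0,0,-1]]]' 35;python3 -m creep '[[[0,0,1.5,0,0,0,-1],[0,0,3,0,0,0,-1],[0,0,4.5,0,0,0,-1],[0,0,6,0,0,0,-1],[0,0,6,0,0,0,-1]]]'; python3 -c "
from h import *
im=arm.get_image('side');cv2.imwrite('pics/s6.png',im[:,:,::-1])
im=arm.get_image('scene');cv2.imwrite('pics/a6.png',im[:,:,::-1])
print(arm.observe()['position'],arm.observe()['width'])"
```

```text
clock: 8.45
position: [0.5389, -0.2127, 0.1125]
ee_rot: [-2.119, -2.319, 0.0]
force: [-0.0, 0.1, -5.0]
width: 0.148
clock: 8.95
position: [0.5405, -0.213, 0.1746]
ee_rot: [2.117, 2.316, 0.003]
force: [-0.2, -0.1, -4.4]
width: 0.153
[ 0.53913974 -0.21277095  0.17215963] 0.15056919485955836
```

View pics/s6.png

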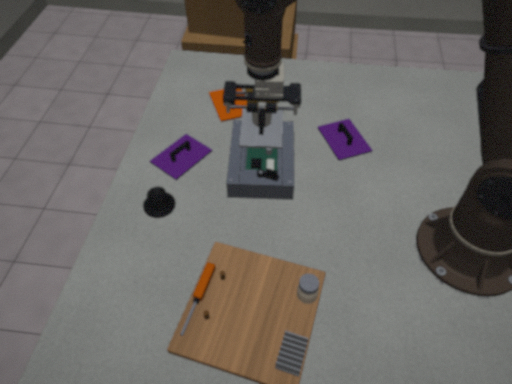

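View pics/a6.png

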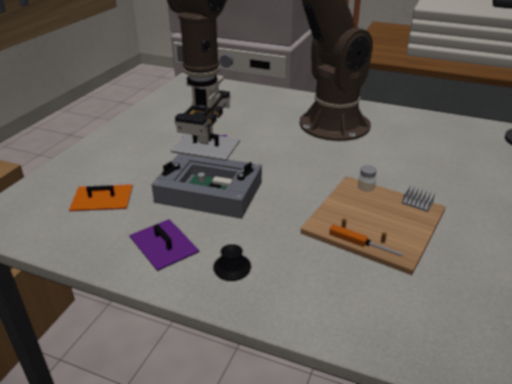

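```bash
python3 -m creep '[[[-0.3,2,2,0,0,-2,-1],[-0.7,5,4,0,0,-5,-1],[-1.1,9,6,0,0,-8,-1],[-1.5,13,8,0,0,-11,-1],[-1.9,17,8,0,0,-14.6,-1]]]';python3 -m creep '[[[0,3,0,0,0,0,-1],[0,4,0,0,0,0,-1],[0,4,0,0,0,0,-1],[0,4,0,0,0,0,-1]]]'; python3 -c "
from h import *
s=arm.observe();np.save('w7.npy',wristT(s))
im=arm.get_image('wrist');cv2.imwrite('pics/w7.png',im[:,:,::-1])
y=R.from_rotvec(s['ee_rot']).as_matrix()[:,1];print(s['position'],np.degrees(np.arctan2(y[1],y[0])))"
```

```text
clock: 9.55
position: [0.5208, -0.0411, 0.2537]
ee_rot: [2.398, 2.027, 0.004]
force: [1.0, 0.6, -4.5]
width: 0.148
clock: 9.95
position: [0.5199, -0.0041, 0.2511]
ee_rot: [-2.397, -2.03, 0.002]
force: [-0.4, -0.5, -4.3]
width: 0.148
[ 0.51986961 -0.0041186   0.25112978] -9.486691241790208
```

View pics/w7.png

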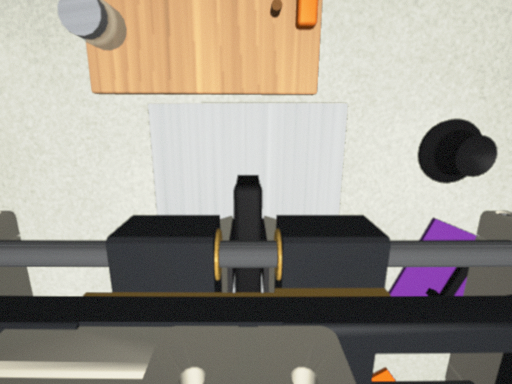

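Run:
```python
from h import *
crop("pics/w7.png","pics/c9.png",50,0,350,130,2.6)
m=arm.camera_model('wrist');T=np.load('w7.npy')
a,b=[onz(m,u,v,.02,T) for u,v in [(93.5,93.5),(318,94.5)]]
print(a,b,np.linalg.norm(a-b),np.degrees(np.arctan2((b-a)[1],(b-a)[0])))
x=(b-a)/np.linalg.norm(b-a);y=np.array([-x[1],x[0],0]);c=(a+b)/2+.14*y;print('centre',c)
print('dowel pred',c+.085*x-.05*y,c+.085*x+.05*y,'pix',proj(m,c+.085*x-.05*y,T),proj(m,c+.085*x-.05*y+[0,0,.025],T))
g=c+.012*x; print('place',g)
```

```text
[0.34677839 0.12126717 0.02      ] [0.61989035 0.07386984 0.02      ] 0.27719424463090947 -9.845359826285138
centre [0.50727291 0.2355067  0.02      ]
dowel pred [0.58247162 0.17170895 0.02      ] [0.59957058 0.27023623 0.02      ] pix (np.float64(276.6829000812056), np.float64(12.728071139849703)) (np.float64(278.9282191993745), np.float64(4.66664651444944))
place [0.51909618 0.23345483 0.02      ]
```

View pics/c9.png

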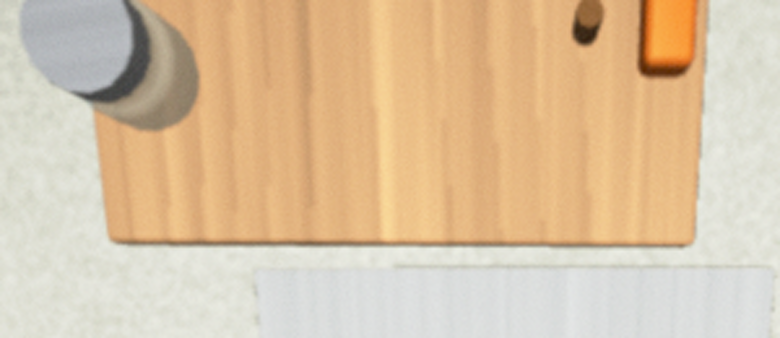

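```bash
python3 -m creep '[[[0,4,0,0,0,0,-1],[-0.1,8,0,0,0,0,-1],[-0.1,12,-2,0,0,0,-1],[-0.2,16,-4,0,0,0,-1],[-0.2,20,-6,0,0,0,-1]]]';python3 -m creep '[[[0,2.5,-3,0,0,0,-1],[0,3.8,-6,0,0,0,-1],[0,3.8,-8,0,0,0,-1],[0,3.8,-9,0,0,0,-1],[0,3.8,-9,0,0,0,-1]]]'; python3 -m creep '[[[0,0,0,0,0,0,-1],[0,0,0,0,0,0,-1]]]';python3 -c "
from h import *
s=arm.observe();np.save('w8.npy',wristT(s))
im=arm.get_image('wrist');cv2.imwrite('pics/w8.png',im[:,:,::-1])
im=arm.get_image('side');cv2.imwrite('pics/s8.png',im[:,:,::-1]);crop('pics/s8.png','pics/c10.png',160,200,340,384,4)
y=R.from_rotvec(s['ee_rot']).as_matrix()[:,1];print(s['position'],np.degrees(np.arctan2(y[1],y[0])))"
```

```text
clock: 10.5
position: [0.5188, 0.1966, 0.1909]
ee_rot: [2.4, 2.026, -0.0]
force: [1.5, -0.8, -4.2]
width: 0.148
clock: 11.0
position: [0.5181, 0.2331, 0.1004]
ee_rot: [2.399, 2.028, -0.005]
force: [-1.0, -0.2, -4.1]
width: 0.147
clock: 11.2
position: [0.5192, 0.235, 0.1031]
ee_rot: [2.397, 2.029, 0.003]
force: [0.2, -0.7, -4.6]
width: 0.15
[0.51922691 0.23499785 0.1031369 ] -9.51757199768479
```

View pics/w8.png

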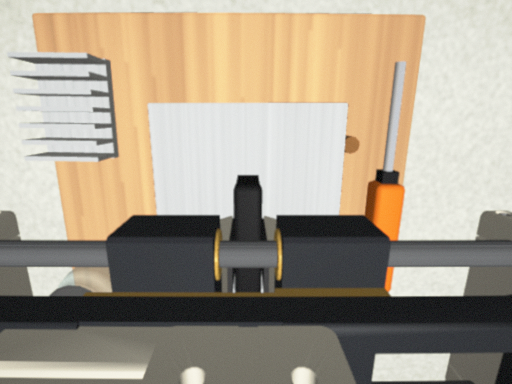

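View pics/c10.png

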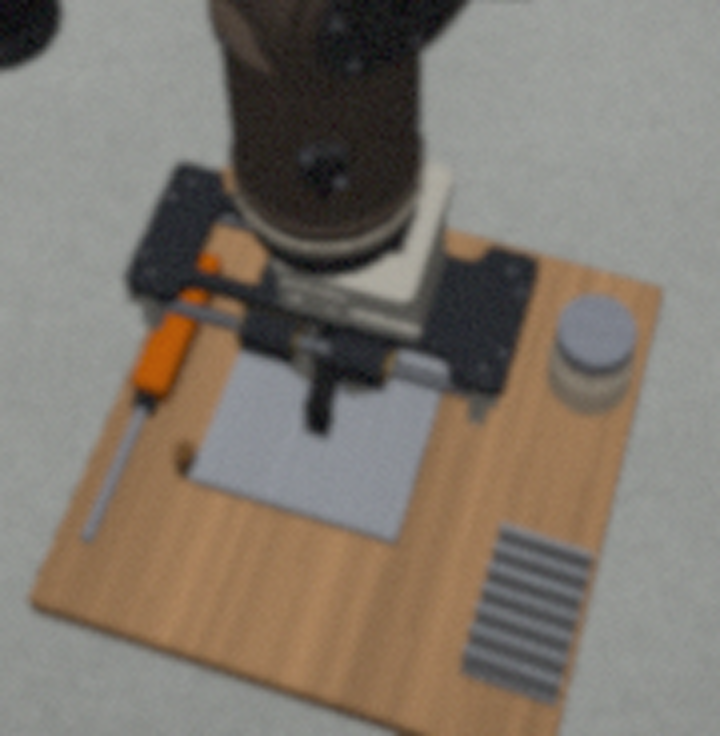

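Run:
```python
from h import *
m=arm.camera_model('wrist');T=np.load('w8.npy')
a,b=[onz(m,u,v,.02,T) for u,v in [(33.5,13.5),(424,14.5)]]
x=(b-a)/np.linalg.norm(b-a);y=np.array([-x[1],x[0],0]);c=(a+b)/2-.14*y
print(np.linalg.norm(a-b),np.degrees(np.arctan2(x[1],x[0])),'centre',c)
d=onz(m,351,143,.045,T);print('dowel',d)
cx=np.array([.5053,.2355,.02])
th=np.radians(-9.7);X=np.array([np.cos(th),np.sin(th),0]);Y=np.array([-X[1],X[0],0])
print('dowel in board',(d-cx)@X,(d-cx)@Y)
e=[onz(m,u,v,.081,T) for u,v in [(149,103),(348,103)]];print('panel far edge',e,((e[1]-cx)@X),((e[0]-cx)@X),np.degrees(np.arctan2(*(e[1]-e[0])[[1,0]])))
p=np.array([.5192,.235,.02]);print('tcp in board',(p-cx)@X,(p-cx)@Y)
```

```text
0.2742441488335641 -9.710114835478775 centre [0.50496277 0.23521219 0.02      ]
dowel [0.59707137 0.27257434 0.045     ]
dowel in board 0.08421272506458954 0.05200680980992431
panel far edge [array([0.47801957, 0.31776678, 0.081     ]), array([0.58497935, 0.29976899, 0.081     ])] 0.0677115711379098 -0.04075149232336153 -9.551509822722883
tcp in board 0.013785522910117589 0.0018491506414091126
```

```bash
python3 -m creep '[[[0,0,-1.5,0,0,0,-1],[0,0,-3,0,0,0,-1],[0,0,-4,0,0,0,-1],[0,0,-4.5,0,0,0,-1],[0,0,-4.7,0,0,0,-1]]]'; python3 -m creep '[[[0,0,-0.1,0,0,0,-1],[0,0,-0.2,0,0,0,-1],[0,0,-0.3,0,0,0,-1],[0,0,-0.4,0,0,0,-1],[0,0,-0.4,0,0,0,-1]]]'
```

```text
clock: 11.8
position: [0.5178, 0.2352, 0.0542]
ee_rot: [-2.396, -2.031, 0.002]
force: [-0.5, 0.2, -3.9]
width: 0.147
clock: 12.3
position: [0.5181, 0.2352, 0.0509]
ee_rot: [2.397, 2.031, 0.0]
force: [-0.6, -0.5, -5.2]
width: 0.151
```

```bash
python3 -m creep '[[[0,0,-0.05,0,0,0,-1],[0,0,-0.1,0,0,0,-1],[0,0,-0.15,0,0,0,-1],[0,0,-0.15,0,0,0,-1]]]'
```

```text
clock: 12.7
position: [0.5182, 0.2353, 0.0501]
ee_rot: [2.396, 2.031, 0.0]
force: [-2.8, -1.6, 6.3]
width: 0.148
```

```bash
python3 -m creep '[[[0.1,-0.02,0.05,0,0,0,-1],[0.3,-0.05,0.05,0,0,0,-1],[0.5,-0.09,0.05,0,0,0,-1],[0.6,-0.1,0.05,0,0,0,-1],[0.7,-0.12,0.05,0,0,0,-1]]]'; python3 -m creep '[[[0.1,-0.02,0,0,0,0,-1],[0.2,-0.03,0,0,0,0,-1],[0.2,-0.03,0,0,0,0,-1]]]'; python3 -c "
from h import *
s=arm.observe();np.save('w9.npy',wristT(s));print(s['force'],s['position'],s['ft_torque'])
im=arm.get_image('wrist');cv2.imwrite('pics/w9.png',im[:,:,::-1])"
```

```text
clock: 13.2
position: [0.5247, 0.2346, 0.0501]
ee_rot: [-2.396, -2.031, 0.0]
force: [-5.8, 0.0, 5.7]
width: 0.147
clock: 13.5
position: [0.527, 0.2343, 0.0501]
ee_rot: [-2.396, -2.031, -0.0]
force: [-4.3, 0.8, 5.7]
width: 0.148
[-4.26699421  0.78135854  5.65441637] [0.52695209 0.23431831 0.05006756] [ 0.06264894  0.88419562 -0.01806654]
```

View pics/w9.png

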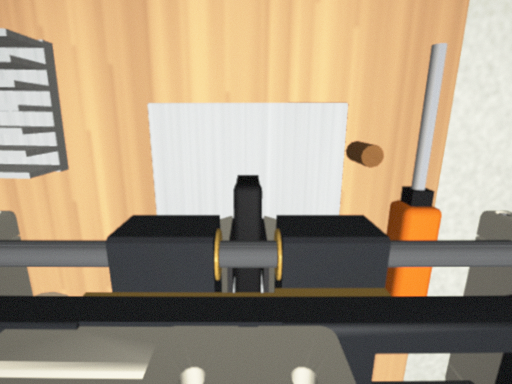

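```bash
python3 -m creep '[[[0.1,-0.02,0,0,0,0,-1],[0.2,-0.03,0,0,0,0,-1],[0.2,-0.03,0,0,0,0,-1]]]'; python3 -m creep '[[[0.05,-0.01,0,0,0,0,-1],[0.1,-0.02,0,0,0,0,-1],[0.1,-0.02,0,0,0,0,-1]]]';python3 -m creep '[[[0.05,-0.01,0,0,0,0,-1],[0.1,-0.02,0,0,0,0,-1],[0.1,-0.02,0,0,0,0,-1]]]'; python3 -c "
from h import *
print(arm.observe()['ft_torque'])"
```

```text
clock: 13.85
position: [0.529, 0.234, 0.0501]
ee_rot: [-2.396, -2.031, -0.0]
force: [-5.2, 0.9, 5.6]
width: 0.145
clock: 14.15
position: [0.5291, 0.234, 0.0501]
ee_rot: [-2.395, -2.031, 0.001]
force: [-8.1, 1.2, 8.7]
width: 0.144
clock: 14.45
position: [0.5292, 0.234, 0.05]
ee_rot: [-2.394, -2.031, 0.003]
force: [-11.0, 0.5, 9.9]
width: 0.147
[ 0.19604873  2.13380167 -0.02957822]
```

```bash
python3 -m creep '[[[-0.05,0.01,0.05,0,0,0,-1],[-0.1,0.02,0.1,0,0,0,-1],[-0.1,0.02,0.1,0,0,0,-1]]]'; python3 -m creep '[[[0,0,0,0,0,0,-0.4],[0,0,0,0,0,0,-0.4],[0,0,0,0,0,0,-0.4],[0,0,0,0,0,0,-0.4]]]' 10;python3 -c "
from h import *
s=arm.observe();np.save('w10.npy',wristT(s));print(s['force'])
im=arm.get_image('wrist');cv2.imwrite('pics/w10.png',im[:,:,::-1])"
```

```text
clock: 14.75
position: [0.5295, 0.234, 0.0505]
ee_rot: [-2.395, -2.031, 0.0]
force: [-4.1, 3.7, -3.8]
width: 0.148
clock: 15.15
position: [0.5307, 0.233, 0.051]
ee_rot: [2.397, 2.03, 0.001]
force: [-0.2, 0.2, 0.2]
width: 0.297
[-0.22969852  0.1794116   0.19407623]
```

View pics/w10.png

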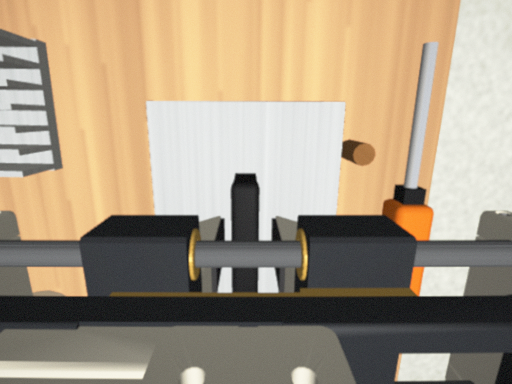

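```bash
python3 -m creep '[[[0,0,0,0,0,0,0],[0,0,0.5,0,0,0,0],[0,0,2,0,0,0,0],[0,0,5,0,0,0,0],[0,0,9,0,0,0,0]]]'; python3 -m creep '[[[0,-4,5,0,0,0,0],[0,-8,10,0,0,0,0],[0,-12,14,0,0,0,0],[0,-12,14,0,0,0,0],[0,-12,14,0,0,0,0]]]';python3 -m creep '[[[0,0,0,0,0,0,0],[0,0,0,0,0,0,0]]]'; python3 -c "
from h import *
s=arm.observe();np.save('w11.npy',wristT(s))
for n in ['wrist','side','scene']:
  im=arm.get_image(n);cv2.imwrite(f'pics/{n}11.png',im[:,:,::-1])
crop('pics/side11.png','pics/c11.png',160,100,340,384,2.1)"
```

```text
clock: 15.7
position: [0.5292, 0.2329, 0.1417]
ee_rot: [-2.396, -2.031, 0.004]
force: [1.3, 0.0, -0.6]
width: 0.5
clock: 16.2
position: [0.5321, 0.1099, 0.286]
ee_rot: [2.398, 2.021, 0.009]
force: [0.3, 0.7, -0.0]
width: 0.504
clock: 16.4
position: [0.5294, 0.1143, 0.2804]
ee_rot: [-2.394, -2.032, 0.001]
force: [-0.6, -0.1, -0.6]
width: 0.503
```

View pics/wrist11.png

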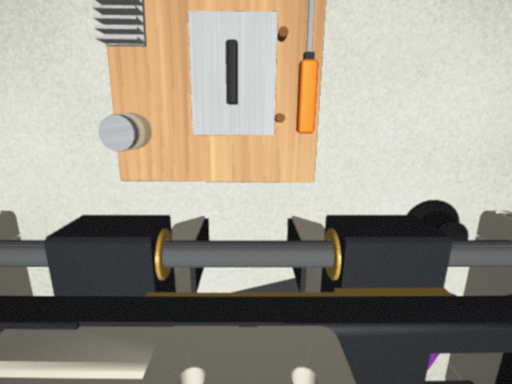

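View pics/scene11.png

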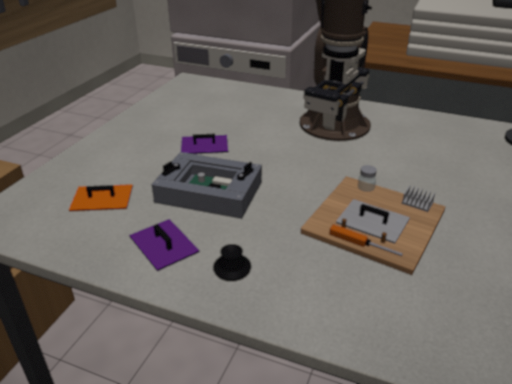

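View pics/c11.png

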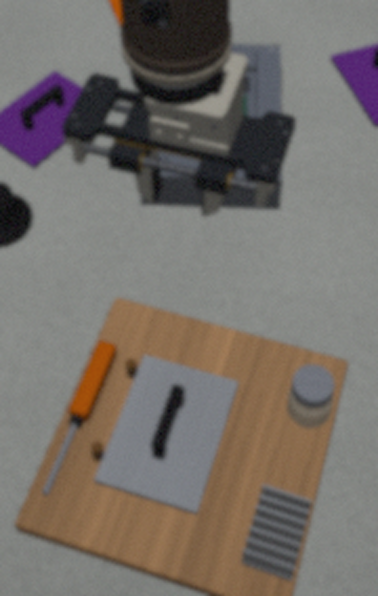

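Run:
```python
from h import *
crop("pics/wrist11.png","pics/c12.png",180,0,330,190,4)
m=arm.camera_model('wrist');T=np.load('w11.npy')
P=np.array([onz(m,u,v,.028,T) for u,v in [(188.5,11.5),(276.5,11.5),(275,135.5),(193,135)]])
e=P[1]-P[2];n=np.array([e[1],-e[0],0])/np.linalg.norm(e);print(P.round(4),P.mean(0),np.degrees(np.arctan2(-e[0],e[1])))
for u,v in [(283.5,33),(280,118)]:
  d=onz(m,u,v,.045,T);print('dowel top',d.round(4),'face gap mm',((d-P[2])@n-.006)*1000)
```

```text
[[0.4884 0.316  0.028 ]
 [0.5946 0.2983 0.028 ]
 [0.5717 0.1504 0.028 ]
 [0.4628 0.1691 0.028 ]] [0.52936444 0.23343815 0.028     ] -8.800643680309504
dowel top [0.5972 0.2691 0.045 ] face gap mm 1.0605011176988899
dowel top [0.5797 0.1724 0.045 ] face gap mm -1.487675432094604
```

View pics/c12.png

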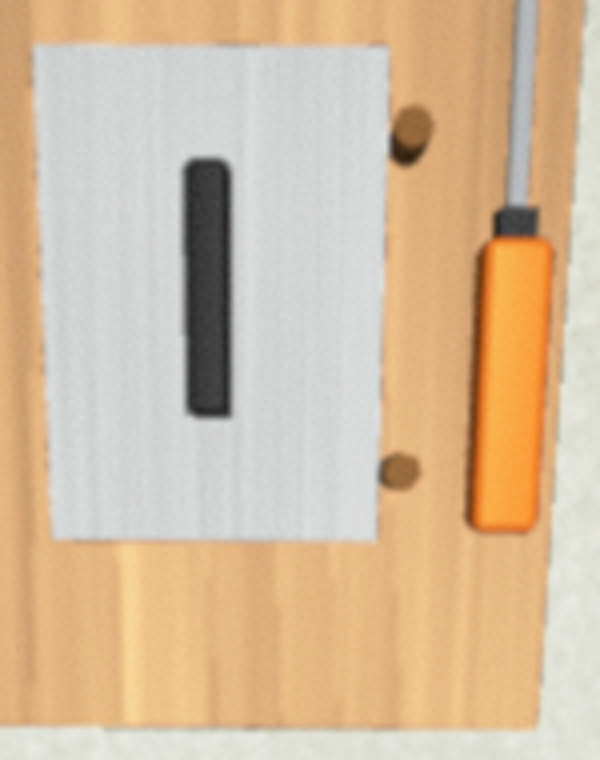

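The near dowel, at (280,118), touches the edge. The far one, at (283,33), still shows a gap of about 1–2 mm, so I'll nudge that end closed against the side of the handle.

```bash
python3 -m creep '[[[-2.6,5,-2,0,0,0,-1],[-2.6,10,-5,0,0,0,-1],[-2.6,14.9,-9,0,0,0,-1],[-2.6,14.9,-13,0,0,0,-1],[-2.6,14.9,-17,0,0,0,-1]]]' 30; python3 -m creep '[[[0,0,0,0,0,0,-1],[0,0,0,0,0,0,-1],[0,0,0,0,0,0,-1],[0,0,0,0,0,0,-1]]]'
```

```text
clock: 17.05
position: [0.5032, 0.2668, 0.1119]
ee_rot: [-2.39, -2.036, -0.004]
force: [1.4, 0.1, 0.5]
width: 0.114
clock: 17.45
position: [0.5056, 0.2623, 0.1156]
ee_rot: [2.397, 2.029, 0.006]
force: [-0.2, 0.3, -0.4]
width: -0.0
```

```bash
python3 -m creep '[[[-0.7,0.1,0,0,0,0,-1],[-0.7,0.1,-2,0,0,0,-1],[-0.7,0.1,-4,0,0,0,-1],[-0.7,0.1,-5.5,0,0,0,-1],[-0.7,0.1,-5.5,0,0,0,-1]]]'; python3 -m creep '[[[0,0,0,0,0,0,-1],[0.1,-0.02,0,0,0,0,-1],[0.2,-0.03,0,0,0,0,-1],[0.3,-0.05,0,0,0,0,-1],[0.3,-0.05,0,0,0,0,-1]]]'; python3 -c "
from h import *
s=arm.observe();print(s['force'])
im=arm.get_image('wrist');cv2.imwrite('pics/w12.png',im[:,:,::-1])"
```

```text
clock: 17.95
position: [0.4961, 0.2623, 0.0569]
ee_rot: [-2.397, -2.031, 0.004]
force: [0.9, 0.6, 0.2]
width: 0.006
clock: 18.45
position: [0.5005, 0.2625, 0.0585]
ee_rot: [2.397, 2.03, 0.001]
force: [-0.6, 0.9, -0.1]
width: 0.004
[-0.59689204  0.87885582 -0.14427369]
```

View pics/w12.png

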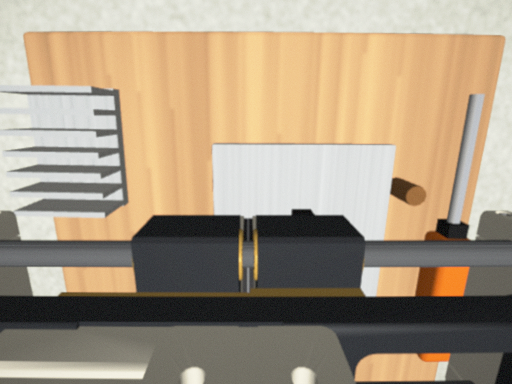

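```bash
python3 -m creep '[[[0.1,-0.02,0,0,0,0,-1],[0.2,-0.03,0,0,0,0,-1],[0.3,-0.05,0,0,0,0,-1],[0.4,-0.07,0,0,0,0,-1],[0.4,-0.07,0,0,0,0,-1]]]'; python3 -m creep '[[[0.1,-0.02,0,0,0,0,-1],[0.2,-0.03,0,0,0,0,-1],[0.2,-0.03,0,0,0,0,-1]]]'; python3 -m creep '[[[0.1,-0.02,0,0,0,0,-1],[0.1,-0.02,0,0,0,0,-1]]]'
```

```text
clock: 19.0
position: [0.5043, 0.2618, 0.0581]
ee_rot: [2.397, 2.031, 0.0]
force: [-0.2, -0.3, 0.6]
width: 0.008
clock: 19.3
position: [0.5063, 0.2615, 0.0581]
ee_rot: [2.397, 2.031, 0.0]
force: [-0.4, 0.1, 0.3]
width: 0.001
clock: 19.5
position: [0.5073, 0.2613, 0.0581]
ee_rot: [2.397, 2.031, 0.0]
force: [-0.3, -0.2, 1.2]
width: 0.006
```

```bash
for i in 1 2 3; do python3 -m creep '[[[0.1,-0.02,0,0,0,0,-1],[0.1,-0.02,0,0,0,0,-1]]]'|egrep 'pos|force'; done;  python3 -c "
from h import *
im=arm.get_image('wrist');cv2.imwrite('pics/w13.png',im[:,:,::-1])
im=arm.get_image('side');cv2.imwrite('pics/s13.png',im[:,:,::-1]);crop('pics/s13.png','pics/c13.png',160,220,340,384,4)"
```

```text
position: [0.5082, 0.2611, 0.0581]
force: [-0.3, 0.1, -0.3]
position: [0.5092, 0.2609, 0.0581]
force: [0.2, 0.4, -0.0]
position: [0.5095, 0.2609, 0.0581]
force: [-3.7, 1.4, 1.3]
```

View pics/w13.png

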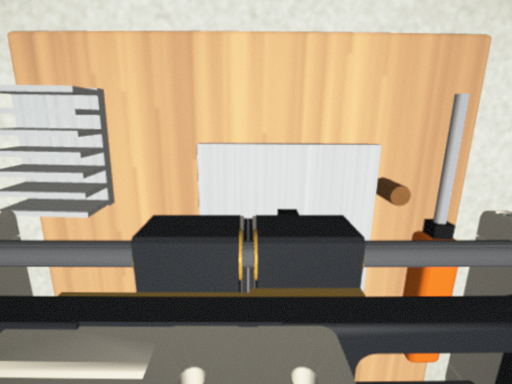

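```bash
python3 -m creep '[[[0.04,0,0,0,0,0,-1],[0.04,0,0,0,0,0,-1]]]'|egrep 'pos|force'; python3 -m creep '[[[-0.3,0.05,0,0,0,0,-1],[-0.7,0.1,0,0,0,0,-1],[-0.8,0.1,3,0,0,0,-1],[-0.8,0.1,7,0,0,0,-1],[-0.8,-4,12,0,0,0,-1]]]';python3 -m creep '[[[1,-5,5,0,0,0,-1],[2.6,-10,9,0,0,0,-1],[2.6,-10,9,0,0,0,-1],[2.6,-10,9,0,0,0,-1],[2.6,-10,9,0,0,0,-1]]]'; python3 -c "
from h import *
s=arm.observe();np.save('w14.npy',wristT(s))
for n in ['wrist','side','scene']:
  im=arm.get_image(n);cv2.imwrite(f'pics/{n}14.png',im[:,:,::-1])
crop('pics/wrist14.png','pics/c14.png',150,0,350,190,4)"
```

```text
position: [0.5095, 0.2609, 0.0581]
force: [-6.3, 0.3, 3.1]
clock: 20.9
position: [0.5019, 0.2341, 0.1684]
ee_rot: [-2.389, -2.036, -0.004]
force: [1.3, -0.5, 0.6]
width: 0.004
clock: 21.4
position: [0.5289, 0.1294, 0.2572]
ee_rot: [2.398, 2.028, 0.002]
force: [0.1, -0.7, -0.9]
width: 0.003
```

View pics/c14.png

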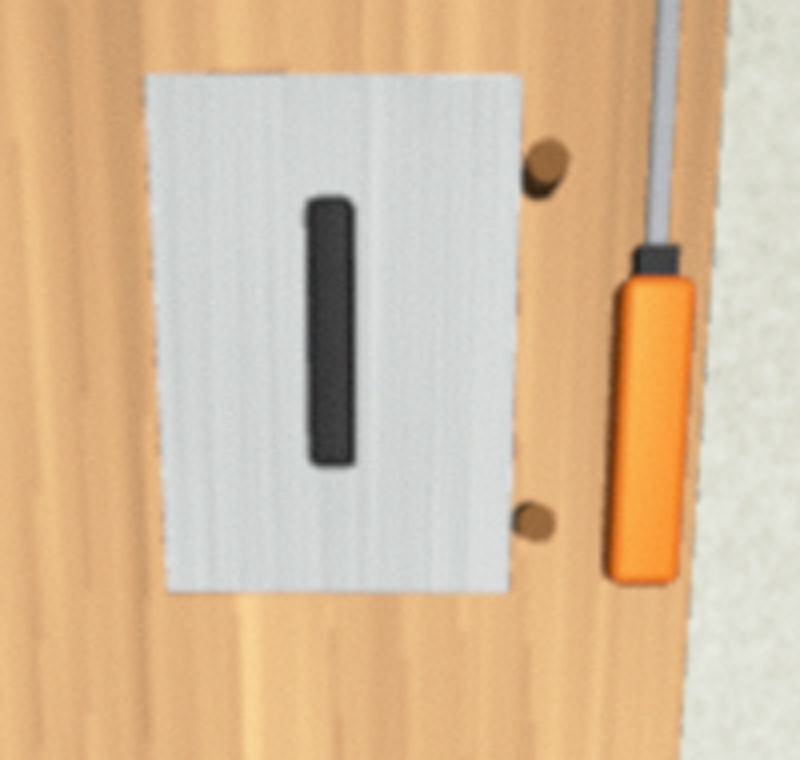

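View pics/side14.png

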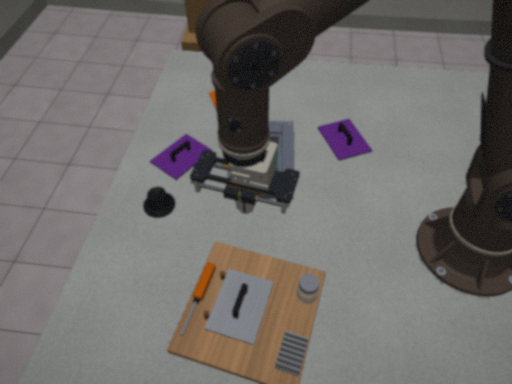

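View pics/scene14.png

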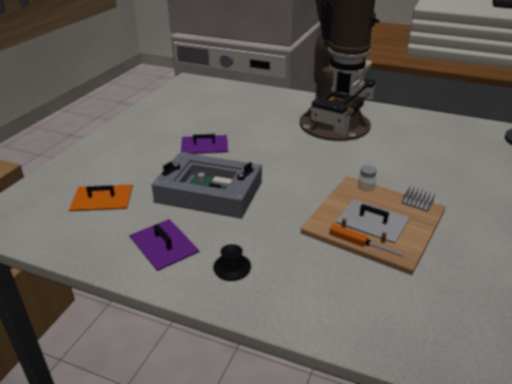

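The panel edge is now within about 1 px of both dowels (crop (522,180) and (514,520)). The panel lies flat with the handle up, and the heat sink, jar, driver and iron rest are where they were. In the scene view the buttons are still aside at (172,168) and (243,168).

```bash
python3 -m creep '[[[0,0,0,0,0,0,-1],[0,0,0,0,0,0,-1],[0,0,0,0,0,0,-1]]]'; python3 -c "
from cell import arm
print(arm.sign_off())"
```

```text
clock: 21.85
position: [0.5283, 0.1305, 0.2564]
ee_rot: [-2.396, -2.032, 0.001]
force: [0.3, 0.3, 0.2]
width: 0.006
the job is handed in; nothing more can be done
None
```

I turned both buttons aside with the closed fingers while the panel was still seated. Then I lifted the panel out by its handle, set it down flat on the board and slid it against the dowels. I handed the job in at about 22 s; the sign-off reports no verdict.

- **Contact with the dowels:** After the first release, the wrist camera measured the far dowel's gap about 2.5 mm wider than the near one's (+1.1 mm against −1.5 mm). I nudged that end in by pushing on the handle until the reaction reached about 6 N. In the last wrist picture the edge lies within about 1 px (roughly 1 mm) of both dowels. I judged that by eye and did not measure it again.
- **Buttons:** In the wrist picture taken before lifting, both were turned past a quarter turn. In the last scene picture they are still aside.
- **Other objects:** The heat sink, jar, driver and iron rest show no visible shift in the last pictures.
- **Robot:** It was clear of everything when I handed in, with the wrist force close to zero.

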